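Bolt the sample transport box

ROBOT

A 6-joint arm with a two-finger parallel gripper is mounted at the origin on the work surface. World frame = base frame: x ahead of the robot, y to its left, z up, the work surface at z = 0. Lengths are in m, angles in degrees, forces in N, time in s.
With the tool pointing down it reaches from about 0.35 to 0.725 m from the base axis. Payload 4.3 kg.
Tool frame: the origin (TCP) lies midway between the tips of the shut fingers; the grasp point (between the pads) lies 19 mm behind it; x points along the fingers, y is the direction in which the jaws open and shut, and the axes are right-handed (so a half turn about x gives the same grasp; the last joint's range is limited). The gripper opens to 85 mm and grips with 20 to 120 N. Pads are 22 mm wide; open, the fingers measure 114 mm over their backs; the gripper's body (76 mm by 85 mm) begins 54 mm behind the grasp point. The pads swing forward as they close: fully open they stand 13 mm farther back than shut.
Start: joints at [69.196, 21.618, 4.641, 73.018, 0, 83.68], TCP at [0.144, 0.557, 0.21] pointing down, gripper open.
Joint ranges: [-156.06, 156.06], [-48.1, 94.91], [-58.44, 69.94], [-101.28, 121.22], [-78.64, 73.56], [-180, 180]. Speed limits (degrees/s): [147.25, 147.25, 180, 180, 180, 180].

INTERFACE

Orientations are given as a 3x3 rotation matrix whose columns are the frame's x, y, z axes.
In Python, from workcell import ctrl, eyes, regions_of, landmark_of gives the robot as it stands.
- The arm moves only by the tool step_arm, never from a script. Its argument "motion" is a list of rows, each a list of 2 entries, a list of its own where there are three numbers: the shift along the tool's x, y, z in mm, then the turn, a rotation vector about the tool's x, y, z in rad. In form: [[[x, y, z], [ax, ay, az]], ...]. A call has 1 to 20 rows; each row shifts and turns the commanded pose from where the row before left it, along the tool's axes as they then stand; what a row does not reach is not made up. A row lasts 1/8 s, in which the tool goes at most 62.5 mm and 10.7 degrees, less where a joint would pass 70% of its speed; a pose out of reach is approached as far as the arm can. A call is refused whole if a number of a shift passes 62.5 or a number of a turn 0.188, either way. A call with a gripper value outside its range is refused whole. "gripper" is the closure, from 0 (fully open) to 1 (shut), set as the call begins (left out, the last holds). The fingers move at their own pace and stop on an object; the grip force is fixed at half the most. Time passes only in rows, so rows that do not move let the fingers close. It gives the time, the measured TCP pose, the force and the opening at its end, in the units of the state.
- ctrl.get_obs(): the state, without advancing time (a new reading comes with each control period).
- eyes.camera(name): name is "scene" or "top"; returns a dict with "pixels" (420x560x3 uint8, red, green, blue), "fx", "fy", "cx", "cy" (pixels), "world_from_camera" (4x4, takes a point from camera to world coordinates). Camera axes: x right, y down, z forward; pixel columns grow to the right and rows downward; lengths in m; the calibration is good to about 2 mm. A picture is of the moment at which its call begins. There is no depth.
- ctrl.finish_job(): hands the job in, once; it reports no verdict.
Trained networks look in the newest picture that a camera, given by its name, has taken for a name from the list of things; names that differ only in an ending like _2 or _b are one class to them, and where a whole thing is asked for, a point or a joint stands for the part that bears it (a point fixed in the world has none). Each returns a list of dicts, best first, with "confidence" (0 to 1); they miss things now and then, are a little off and sometimes report something else, mostly with a low value. They report only what shows in the picture. A call takes as long as a camera call.
- regions_of(camera, name): "mask" (420x560 bool, what is visible of it) and "location" ([column, row] in pixels, amid what is visible of it).
- landmark_of(camera, name): "location" ([column, row] in pixels: a listed point, or the origin of a listed thing).
The state is a dict: "clock": time; "joints": joint angles; "dq": joint speeds; "tau": joint torques, N m; "position": TCP position; "tcp_rot": TCP orientation; "ft_force": force on the tool from outside, world axes, zero at the start; "ft_torque": the same for the moment, N m; "opening": finger opening in m.
Only numpy, scipy, OpenCV 4.12 (cv2) and the standard library are available. Lean on these libraries where they do the work, as an engineer would, in place of code of your own. Each camera call takes 0.05 s, during which the arm holds its last target.

TASK

The sample transport box is packed and its lid is shut, but not yet bolted. With one fingertip press the spring catch beside the bolt right down, and keep it down while the other fingertip pushes the bolt's upright tab until the bolt is fully home in its keeper; then let go of both, so that the catch springs up and locks the bolt, and draw clear. Do not grip or lift anything, keep the lid shut, and leave the things on the lid and on the bench where they are.

Things in the scene. Friction and masses are not known exactly. Their poses are not given: they have to be found in the camera images.
- box_top (a point): Centre of the lid's top face on the sample transport box: white tub, grey lid hinged at its far edge, 260 (x) x 360 (y) mm, lid top 170 mm above the bench; it stands fast. z up, x from the bolted edge (robot side) to the hinged edge, y along the lid. These are the box axes. On the lid's robot-side half lie the bolt (-y side) and the catch (+y side).
- tab (a point): Upright steel tab on the bolt: a plate 26 mm wide (y), 6 mm thick (x), rounded on top, from 28 to 75 mm above the lid top. This point: on its mid-plane, 50 mm above the lid top; box axes; moves with the bolt. Push its far (+x) face towards -x. The flat bolt under it is 22 mm wide, top at 28 mm above the lid; its two guides (tops at 35 mm) begin 49 mm from this point or farther.
- keeper (a point): The steel keeper, a staple standing on the box's front wall at the lid's robot-side edge, 56 mm wide, top 42 mm above the lid top; the bolt's nose enters its opening. This point is the centre of the opening; box axes; fixed to the box.
- bolt (a joint): How far the bolt is shot, m: 0 to 0.0012 at the start (drawn), 0.030 fully home against its stop. It slides along box -x with about 3 N of friction and stays where it is left. Unless the catch is pressed, the catch's tooth in a notch under the bolt stops it within 3 mm.
- catch_pad (a point): Spring catch: ribbed steel push bar 70 mm long (x), 20 mm wide (y), in an aluminium housing (94 x 30 mm, top 34 mm above the lid top). This point: centre of the bar's top face, 46 mm above the lid top when up, 38 mm right down; box axes. It runs parallel to the bolt, 60 mm (y) from the tab, whose start is beside its middle; a fingertip may slide along it while pressing.
- catch (a joint): How far the catch is pressed straight down, m: 0 up, 0.008 right down on its stop; 2 N to start, 6 N right down. From 0.0045 on the bolt is free; beyond 0.005 counts as held down. Let go, it springs up to 0 only with the bolt drawn or within about 1.5 mm of home; in between the bolt keeps it at about 0.004.
- lid (a joint): Lid angle, rad: 0 shut (at the start), grows as the lid is raised about its far edge.
- tape_roll: Roll of paper tape lying flat on the lid, 68 mm across, 18 mm high; origin at the centre of its underside. Leave alone.
- specimen_jar: Capped clear specimen jar on the lid beside the bolt, 52 mm across, 62 mm high; origin under its centre. Leave alone.
- reagent_bottle: Amber bottle on the bench, 68 mm across, 150 mm high; origin under its centre. Leave alone.
- beaker: Glass beaker on the bench, 72 mm across, 90 mm high; origin under its centre. Leave alone.
- wash_bottle: White bottle on the bench, 68 mm across, 140 mm high; origin under its centre. Leave alone.
- tip_box: Pipette tip box on the bench, 85 x 120 mm, 63 mm high; origin under its centre. Leave alone.
- tube_stand: Small steel stand with three capped tubes on the bench, 45 x 110 mm, 112 mm high; origin under its centre. Leave alone.

How it is judged:
By the outcome, as a careful person would: the job done as asked, in the order asked, and still so for the second after the job is handed in, with the robot touching nothing.
It also fails if it takes over 35 s, if anything falls off the work surface, if the arm or the gripper's body presses on something with over 40 N, if the wrist force passes 120 N, or if a joint passes its speed limit or range.

## Working session

There is one attempt and no reset: what is moved stays moved. The work goes in short steps, Python scripts to look and compute and a tool call to move; the robot and the scene stay as the last step left them, time stands still between calls to the robot, and variables do not carry over. Pictures are saved under pics/ and viewed, and the job is handed in when it is done.

Besides the shell and the picture viewer there is one more tool, called after "Emit:" as name(argument=value, ...), one argument or row to a line, values as JSON. step_arm: Moves the arm, as the interface text tells. Its arguments: {"type":"object","properties":{"motion":{"type":"array"},"gripper":{"type":"number"}},"required":["motion"]}

```bash
mkdir -p pics; ls; cat > h.py <<'E'
import numpy as np, cv2
from workcell import ctrl, eyes, regions_of, landmark_of
def save(cam,name):
    c=eyes.camera(cam); cv2.imwrite(f'pics/{name}.png',c['pixels'][:,:,::-1]); return c
def ray(c,p):
    T=np.array(c['world_from_camera']); d=np.array([(p[0]-c['cx'])/c['fx'],(p[1]-c['cy'])/c['fy'],1.]); return T[:3,3],T[:3,:3]@d
def atz(c,p,z):
    o,d=ray(c,p); return o+d*(z-o[2])/d[2]
def proj(c,P):
    T=np.array(c['world_from_camera']); q=T[:3,:3].T@(np.array(P)-T[:3,3]); return np.array([c['fx']*q[0]/q[2]+c['cx'],c['fy']*q[1]/q[2]+c['cy']])
def tri(cs,ps):
    A=np.zeros((3,3));b=np.zeros(3)
    for c,p in zip(cs,ps):
        o,d=ray(c,p); d=d/np.linalg.norm(d); M=np.eye(3)-np.outer(d,d); A+=M;b+=M@o
    X=np.linalg.solve(A,b); return X,[np.round(proj(c,X)-p,1) for c,p in zip(cs,ps)]
E
python3 - <<'E'
from h import *
np.set_printoptions(precision=4,suppress=True)
cs={n:save(n,n+'0') for n in('scene','top')}
for n,c in cs.items(): print(n,c['fx'],c['fy'],np.array(c['world_from_camera']))
L={}
for t in ['box_top','tab','keeper','catch_pad','tape_roll','specimen_jar','reagent_bottle','beaker','wash_bottle','tip_box','tube_stand']:
    for n in cs:
        r=landmark_of(n,t); 
        print(t,n,[(np.round(q['location'],1),round(q['confidence'],2)) for q in r[:2]])
        if r: L[t,n]=r[0]['location']
    if (t,'top') in L and (t,'scene') in L: print('   ',*tri([cs['scene'],cs['top']],[L[t,'scene'],L[t,'top']]))
    z={'box_top':.17,'tab':.22,'catch_pad':.216,'keeper':.19,'tape_roll':.17,'specimen_jar':.17}.get(t,0)
    for n in cs:
        if (t,n) in L: print('   z',n,atz(cs[n],L[t,n],z))
print(ctrl.get_obs())
E
```

```text
pics
scene 408.24924347035727 408.24924347035727 [[-0.1023  0.8076 -0.5808  1.2785]
 [ 0.9947  0.0791 -0.0652  0.0701]
 [-0.0067 -0.5844 -0.8115  1.1587]
 [ 0.      0.      0.      1.    ]]
top 457.6104995804634 457.6104995804634 [[-0.0392 -0.9735  0.2253  0.2077]
 [-0.9992  0.039  -0.0057  0.0084]
 [-0.0033 -0.2253 -0.9743  1.5943]
 [ 0.      0.      0.      1.    ]]
box_top scene [(array([305. , 209.7]), 0.72)]
box_top top [(array([254.1, 202.3]), 0.7)]
    [0.5671 0.06   0.1843] [array([0.6, 0. ]), array([ 0.6, -0. ])]
   z scene [0.5568 0.058  0.17  ]
   z top [0.5706 0.0624 0.17  ]
tab scene [(array([299.3, 184.8]), 0.68)]
tab top [(array([261.9, 216.8]), 0.69)]
    [0.5094 0.0367 0.2272] [array([0.4, 0. ]), array([ 0.3, -0. ])]
   z scene [0.5036 0.0354 0.22  ]
   z top [0.511  0.0379 0.22  ]
keeper scene [(array([302.3, 171.9]), 0.92), (array([317.8, 194.5]), 0.73)]
keeper top []
   z scene [0.4256 0.0395 0.19  ]
catch_pad scene [(array([319.2, 191.8]), 0.53)]
catch_pad top [(array([245.1, 214.9]), 0.71)]
    [0.5202 0.0927 0.2145] [array([-1., -0.]), array([-1. ,  0.1])]
   z
[... 1753 characters left out ...]
p [(array([163.8, 199.8]), 0.67)]
    [ 0.6382  0.403  -0.0031] [array([-2.8, -0.1]), array([-2.4, -0.2])]
   z scene [0.6393 0.411  0.    ]
   z top [0.6363 0.3935 0.    ]
{'clock': 1.2, 'joints': array([69.1967, 21.6187,  4.6415, 73.0194, -0.0034, 83.6809]), 'dq': array([ 0.0964, -0.2442,  0.0777, -0.0419, -0.1282,  0.0204]), 'tau': array([  0.0002, -46.3526,  27.0156,   0.0004,  -0.0002,  -0.    ]), 'position': array([0.1438, 0.5567, 0.2099]), 'tcp_rot': array([[ 0.0001,  0.2501,  0.9682],
       [ 0.    ,  0.9682, -0.2501],
       [-1.    ,  0.0001,  0.0001]]), 'ft_force': array([-0.2906, -0.1491, -0.4435]), 'ft_torque': array([-0.0081, -0.0019,  0.0379]), 'opening': 0.08528181545878662}
```

```bash
python3 - <<'E'
import cv2
a=cv2.imread('pics/scene0.png');b=cv2.imread('pics/top0.png')
cv2.imwrite('pics/s0c.png',cv2.resize(a[135:275,230:390],None,fx=5,fy=5,interpolation=cv2.INTER_CUBIC)[:600,:800])
cv2.imwrite('pics/t0c.png',cv2.resize(b[165:265,200:330],None,fx=6,fy=6,interpolation=cv2.INTER_CUBIC))
E
```

```text
(no output)
```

View pics/scene0.png

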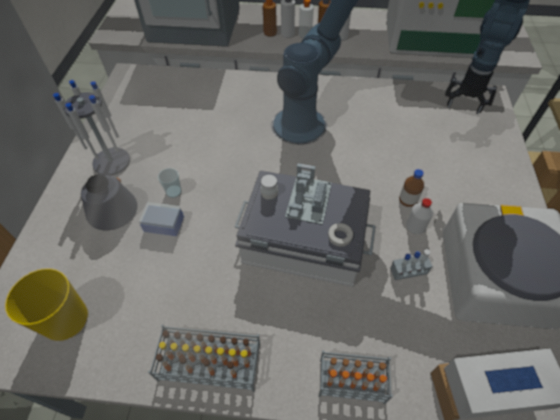

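View pics/top0.png

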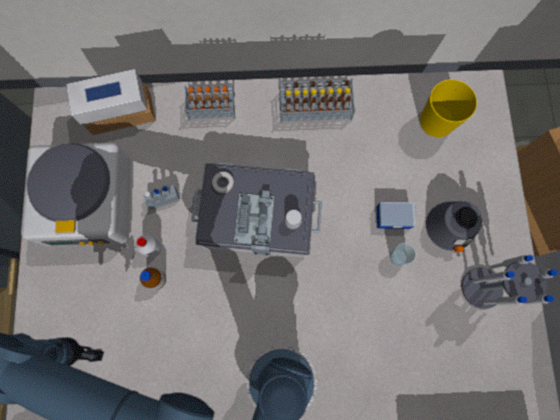

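```bash
sleep 1
```

```text
(no output)
```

View pics/s0c.png

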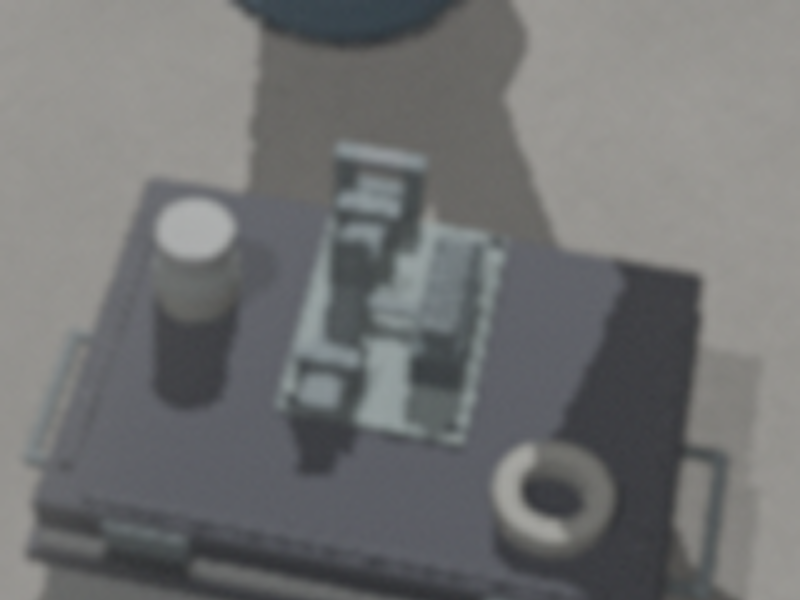

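View pics/t0c.png

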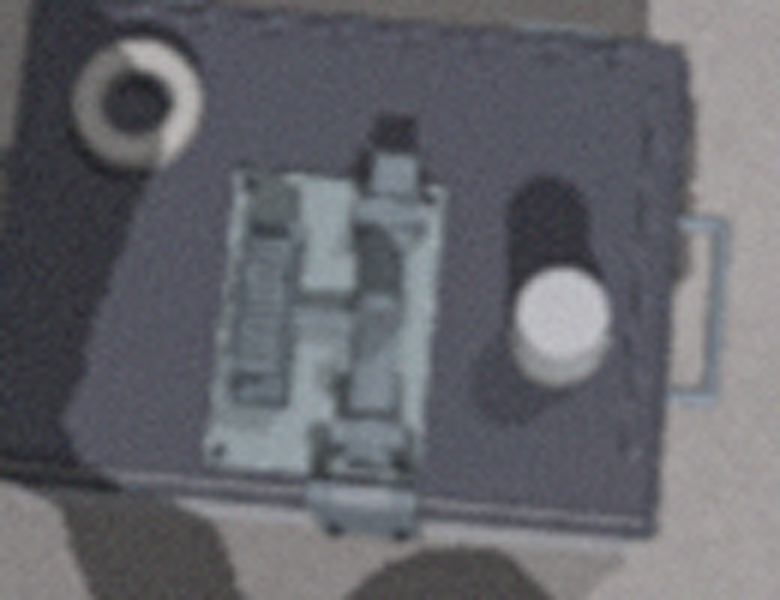

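```bash
cat > fit.py <<'E'
from h import *
from scipy.optimize import least_squares
np.set_printoptions(precision=4,suppress=True)
cs={n:eyes.camera(n) for n in('scene','top')}
S=lambda u,v:(u/5+230-.4,v/5+135-.4)
T=lambda u,v:(u/6+200-.4,v/6+165-.4)
# params: cx,cy,yaw, tab x,y ; box frame
obs=[('scene',S(150,180),(-.13,-.18,0)),('scene',S(703,275),(-.13,.18,0)),('scene',S(37,505),(.13,-.18,0)),
('top',T(688,45),(.13,-.18,0)),('top',T(655,520),(-.13,-.18,0))]
# tabs: catch bar corners, as offsets from catch point (z .046)
for p,o in [((432,232),(-.035,-.010)),((478,238),(-.035,.010)),((420,334),(.035,-.010)),((465,336),(.035,.010))]:
    obs.append(('scene',S(*p),('c',o[0],o[1],.046)))
for p,o in [((247,243),(.035,.010)),((295,243),(.035,-.010)),((233,400),(-.035,.010)),((284,403),(-.035,-.010))]:
    obs.append(('top',T(*p),('c',o[0],o[1],.046)))
def f(p,full=False):
    c,s=np.cos(p[2]),np.sin(p[2]); r=[]
    for n,px,o in obs:
        b=np.array(o) if o[0]!='c' else np.array([p[3]+o[1],p[4]+o[2],o[3]])
        P=[p[0]+c*b[0]-s*b[1],p[1]+s*b[0]+c*b[1],.17+b[2]]
        r.append(proj(cs[n],P)-px)
    return np.array(r) if full else np.ravel(r)
s=least_squares(f,[.567,.06,-.1,-.05,.03],loss='soft_l1')
print(s.x,np.degrees(s.x[2])); print(f(s.x,True))
x=s.x;c,sn=np.cos(x[2]),np.sin(x[2])
W=lambda b:(x[0]+c*b[0]-sn*b[1],x[1]+sn*b[0]+c*b[1],.17+b[2])
print('catch',W((x[3],x[4],.046)),'tab?',W((x[3],x[4]-.06,.05)))
print('c8')
for n in cs:
  for t in['tab','catch_pad','keeper','box_top']:
    r=landmark_of(n,t)
    if r: 
        z={'box_top':.17,'tab':.22,'catch_pad':.216,'keeper':.19}[t]
        w=atz(cs[n],r[0]['location'],z); d=w[:2]-x[:2]
        print(n,t,w,'box',c*d[0]+sn*d[1],-sn*d[0]+c*d[1])
E
python3 fit.py
```

```text
[ 0.5612  0.0603 -0.1307 -0.0496  0.0288] -7.489868318173169
[[-0.6175 -1.6435]
 [ 0.6249 -1.0521]
 [-1.8826 -0.3866]
 [-0.4936 -0.6863]
 [-0.9535 -0.9651]
 [ 1.9977 -0.0634]
 [-0.6339 -0.109 ]
 [ 0.0363 -2.4766]
 [-2.1856 -1.641 ]
 [ 0.4998 -0.0881]
 [-1.0899  0.4788]
 [ 0.385  -4.195 ]
 [-1.634  -4.1143]]
catch (np.float64(0.5158383016063742), np.float64(0.09533313423787759), 0.21600000000000003) tab? (np.float64(0.5080172492990295), np.float64(0.035845058619264944), 0.22000000000000003)
c8
scene tab [0.5119 0.0325 0.22  ] box -0.04524209553461702 -0.034050230396612945
scene catch_pad [0.5257 0.092  0.216 ] box -0.03936000338288657 0.026830968120404003
scene keeper [0.4248 0.0426 0.19  ] box -0.13291513979847625 -0.03529385868840697
scene box_top [0.5647 0.0609 0.17  ] box 0.00332944844968539 0.0010707551127722475
top tab [0.5114 0.032  0.22  ] box -0.04573982847623137 -0.03455584206440952
top keeper [0.4218 0.0451 0.19  ] box -0.13627154229530866 -0.0332400180636705
top box_top [0.5658 0.0481 0.17  ] box 0.006095309851169061 -0.011537745989367184
```

```bash
sed -i 's/(420,334)/(422,320)/;s/(465,336)/(468,325)/;s/(233,400)/(237,374)/;s/(284,403)/(287,376)/' fit.py; python3 fit.py
```

```text
[ 0.5611  0.0604 -0.1298 -0.0492  0.0284] -7.439582492782391
[[-0.6429 -1.6439]
 [ 0.6092 -1.1296]
 [-1.835  -0.3719]
 [-0.5385 -0.6951]
 [-0.9275 -0.9681]
 [ 1.8256 -0.0449]
 [-0.8052 -0.0949]
 [-0.5209  0.3469]
 [-2.9418  0.5779]
 [ 0.6432 -0.129 ]
 [-0.946   0.4324]
 [-0.1167  0.0983]
 [-1.9685  0.34  ]]
catch (np.float64(0.5159559417187881), np.float64(0.09485375101655918), 0.21600000000000003) tab? (np.float64(0.5081871023180491), np.float64(0.03535883413817768), 0.22000000000000003)
c8
scene tab [0.5092 0.045  0.22  ] box -0.049491900253323326 -0.021945952481227687
scene catch_pad [0.5172 0.0981 0.216 ] box -0.04843783829469292 0.03173002080698489
scene keeper [0.4271 0.045  0.19  ] box -0.1308502546264666 -0.03256799173210642
scene box_top [0.5547 0.06   0.17  ] box -0.006236245761151222 -0.0012240258386632503
top tab [0.5117 0.032  0.22  ] box -0.04531549367657778 -0.03451939280995106
top catch_pad [0.5188 0.0927 0.216 ] box -0.04612963532524288 0.026589216819910284
top keeper [0.4238 0.0482 0.19  ] box -0.1345738270092969 -0.029889269359853553
top box_top [0.5662 0.0673 0.17  ] box 0.004171322435258881 0.007564258226396276
```

Emit:
step_arm(
  motion=[
    [[-30, 0, 0], [0, 0, 0]],
    [[-30, 0, 0], [0, 0, 0]],
    [[-30, 0, 0], [0, 0, 0]],
    [[0, -27.3, 35.7], [0, 0, 0]],
    [[0, -27.3, 35.7], [0, 0, 0]],
    [[0, -27.3, 35.7], [0, 0, 0]],
    [[0, -27.3, 35.7], [0, 0, 0]],
    [[0, -27.3, 35.7], [0, 0, 0]],
    [[0, -27.3, 35.7], [0, 0, 0]],
    [[0, -27.3, 35.7], [0, 0, 0]],
    [[0, -27.3, 35.7], [0, 0, 0]],
    [[0, -27.3, 35.7], [0, 0, 0]],
    [[0, -27.3, 35.7], [0, 0, 0]],
    [[0, -27.3, 35.7], [0, 0, 0]],
    [[0, -27.3, 35.7], [0, 0, 0]],
    [[0, -27.3, 35.7], [0, 0, 0]],
    [[0, -27.3, 35.7], [0, 0, 0]],
    [[0, 0, 0], [-0.123, 0, 0]],
    [[0, 0, 0], [0, 0, 0]],
    [[0, 0, 0], [0, 0, 0]],
  ],
  gripper=0.47,
)

```text
clock: 4.7
position: [0.5319, 0.062, 0.3]
tcp_rot: [[0.0, 0.13, 0.991], [0.0, 0.991, -0.13], [-1.0, 0.0, 0.0]]
ft_force: [0.7, -1.3, 0.6]
opening: 0.0452
```

```bash
python3 - <<'E'
from h import *
import cv2
for n in('scene','top'):
    c=save(n,n+'1')
    for t in['tab','catch_pad']:
        print(n,t,[(q['location'],q['confidence']) for q in landmark_of(n,t)[:1]])
o=ctrl.get_obs();print(o['clock'],o['position'],o['tcp_rot'],o['ft_force'],o['opening'])
a=cv2.imread('pics/scene1.png');b=cv2.imread('pics/top1.png')
cv2.imwrite('pics/s1c.png',cv2.resize(a[120:240,230:390],None,fx=5,fy=5,interpolation=cv2.INTER_CUBIC))
cv2.imwrite('pics/t1c.png',cv2.resize(b[165:265,200:330],None,fx=6,fy=6,interpolation=cv2.INTER_CUBIC))
E
```

```text
scene tab [([301.9, 182.8], 0.89)]
scene catch_pad [([320.1, 193.5], 0.72)]
top tab []
top catch_pad []
5.0 [0.53199629 0.0620364  0.30004884] [[ 2.80898236e-04  1.29168829e-01  9.91622577e-01]
 [ 5.34050716e-05  9.91622612e-01 -1.29168849e-01]
 [-9.99999959e-01  8.92409765e-05  2.71646772e-04]] [ 0.40804758 -0.21169907  0.15433384] 0.04524182049343866
```

View pics/s1c.png

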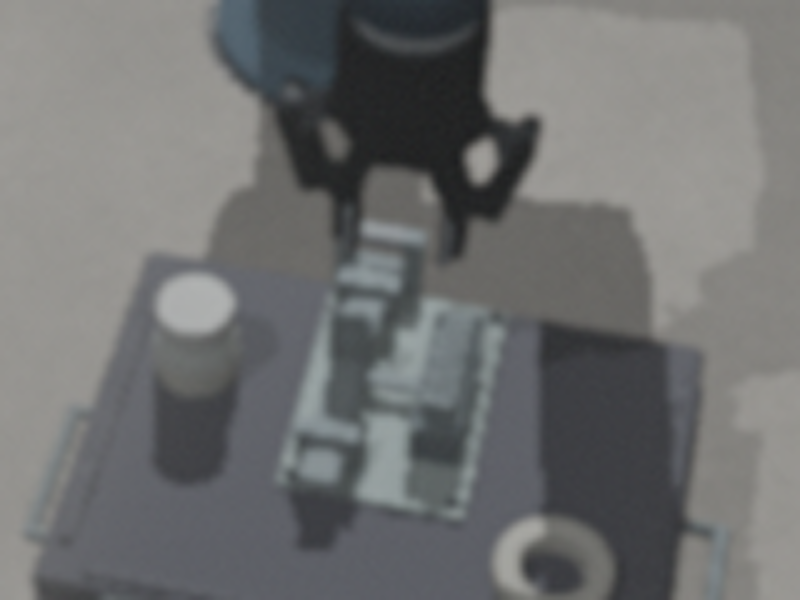

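View pics/t1c.png

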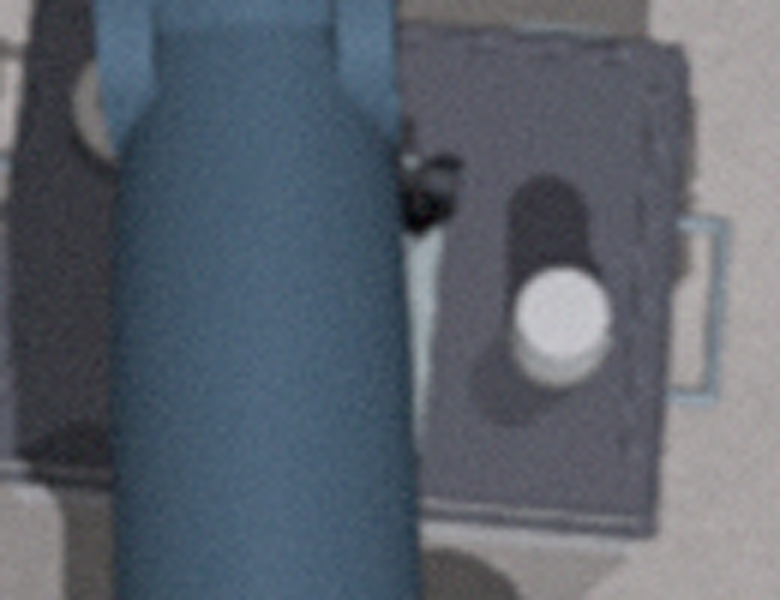

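```bash
python3 - <<'E'
from h import *
c=eyes.camera('scene');o=ctrl.get_obs();p=np.array(o['position']);R=np.array(o['tcp_rot'])
for y in(-37,-22.6,22.6,37):
  for x in (0,-5):
    q=proj(c,p+R@np.array([x,y,11])/1000);print(y,x,(q-[230,120])*5+2)
E
```

```text
-37 0 [326.87817817 280.28984927]
-37 -5 [327.04823456 274.34095297]
-22.6 0 [352.35622461 284.73057912]
-22.6 -5 [352.61856419 278.78706583]
22.6 0 [432.92266285 298.7730132 ]
22.6 -5 [433.47898268 292.84689814]
37 0 [458.78073058 303.27997937]
37 -5 [459.43210115 297.35956948]
```

```bash
python3 - <<'E'
from h import *
cs=[eyes.camera('scene'),eyes.camera('top')]
print(tri(cs,[(294,211.6),(265.4,193.8)]))
a=cv2.imread('pics/scene1.png')[135:205,270:340]
a=np.clip(255*(a/255.)**.6,0,255).astype('uint8')
cv2.imwrite('pics/s1d.png',cv2.resize(a,None,fx=8,fy=8,interpolation=cv2.INTER_CUBIC))
E
```

```text
(array([0.58901893, 0.02598841, 0.20050461]), [array([-0.4, -0. ]), array([-0.4,  0. ])])
```

View pics/s1d.png

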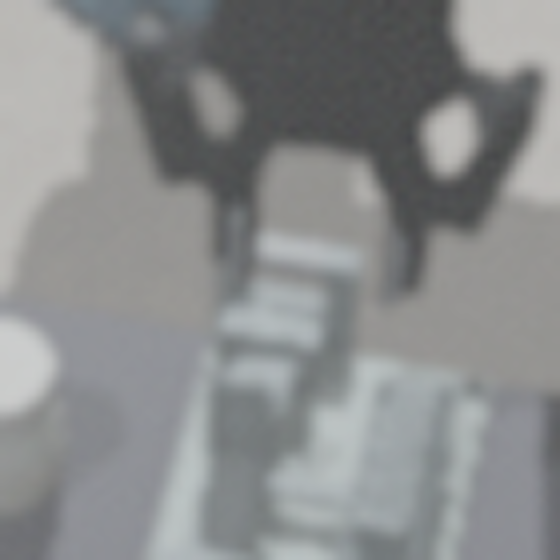

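Emit:
step_arm(
  motion=[
    [[12, 0, 1.5], [0, 0, 0]],
    [[12, 0, 1.5], [0, 0, 0]],
    [[12, 0, 0], [0, 0, 0]],
    [[6, 0, 0], [0, 0, 0]],
    [[0, 0, 0], [0, 0, 0]],
    [[0, 0, 0], [0, 0, 0]],
  ],
)

```text
clock: 5.9
position: [0.5353, 0.0613, 0.2583]
tcp_rot: [[0.001, 0.129, 0.992], [0.0, 0.992, -0.129], [-1.0, 0.0, 0.001]]
ft_force: [-0.1, 0.0, -0.4]
opening: 0.0451
```

```bash
python3 - <<'E'
from h import *
c=save('scene','scene2');t=save('top','top2')
o=ctrl.get_obs();p=np.array(o['position']);R=np.array(o['tcp_rot']);print(o['clock'],p,o['ft_force'])
a=cv2.imread('pics/scene2.png')[150:220,275:345]
a=np.clip(255*(a/255.)**.6,0,255).astype('uint8')
a=cv2.resize(a,None,fx=8,fy=8,interpolation=cv2.INTER_CUBIC)
for P,col in [(p+R@np.array([x,y,z])/1000,col) for y in(-37,-22.6,22.6,37) for x,z,col in((-4,11,(0,0,255)),(-4,-11,(0,255,0)))]+[((.510+dx*.9917+dy*.129,.0355-dx*.129+dy*.9917,.245),(255,0,0)) for dx,dy in((.003,-.013),(.003,.013),(-.003,-.013),(-.003,.013))]:
    q=(proj(c,P)-[275,150])*8+3.5; cv2.circle(a,(int(q[0]),int(q[1])),3,col,-1)
cv2.imwrite('pics/s2d.png',a)
E
```

```text
6.0 [0.53544989 0.06131899 0.25844719] [ 0.59385021 -1.00219692  0.21946717]
```

View pics/s2d.png

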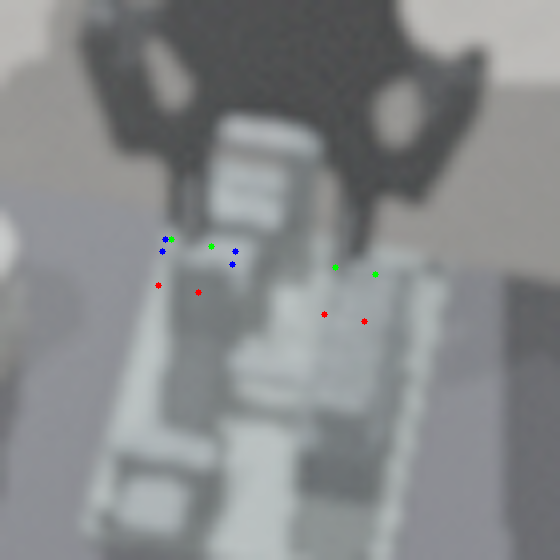

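```bash
python3 - <<'E'
from h import *
c=eyes.camera('scene');t=eyes.camera('top')
p=np.array([.1438,.5567,.2099]);R=np.array([[0,.2501,.9682],[0,.9682,-.2501],[-1,0,0]])
out=[]
for n,cc,o in(('scene0',c,(430,55)),('top0',t,(50,320))):
    a=cv2.imread(f'pics/{n}.png')[o[1]:o[1]+66,o[0]:o[0]+80]
    a=np.clip(255*(a/255.)**.5,0,255).astype('uint8')
    a=cv2.resize(a,None,fx=8,fy=8,interpolation=cv2.INTER_CUBIC)
    for y in(-57,-42.5,42.5,57):
        for x,z,col in((-13,11,(0,0,255)),(-13,-11,(0,255,0)),(0,0,(255,0,0))):
            q=(proj(cc,p+R@np.array([x,y,z])/1000)-o)*8+3.5; cv2.circle(a,(int(q[0]),int(q[1])),4,col,-1)
    cv2.imwrite(f'pics/{n}d.png',a)
E
```

```text
(no output)
```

View pics/scene0d.png

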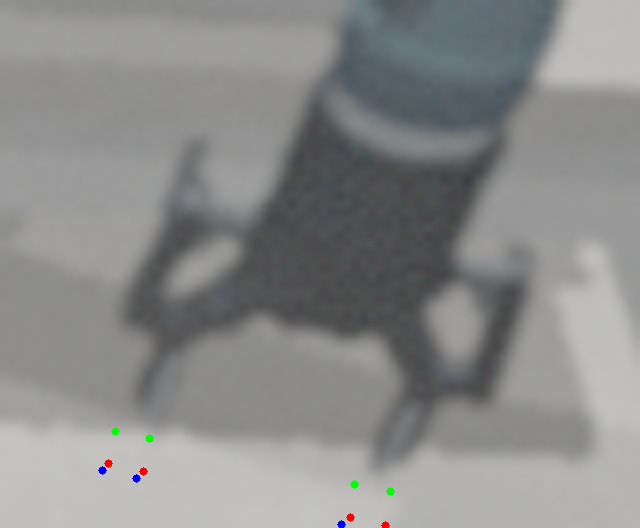

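View pics/top0d.png

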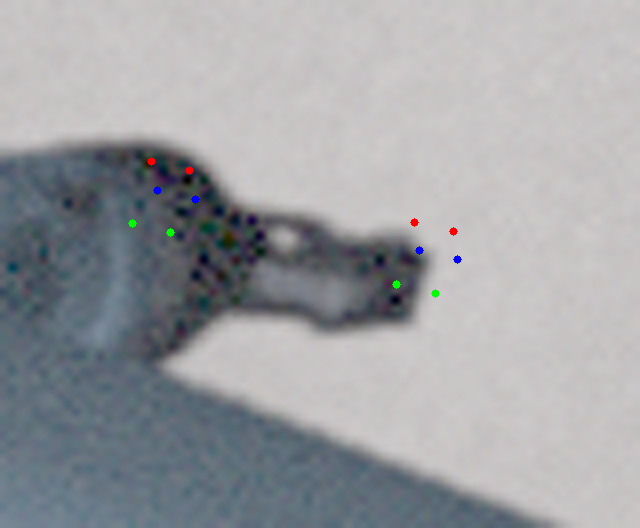

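View pics/top2.png

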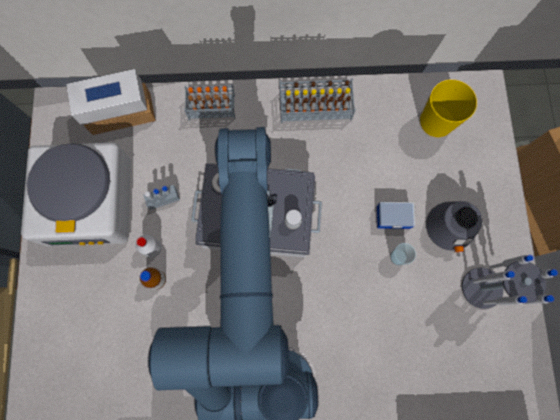

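Emit:
step_arm(
  motion=[
    [[5, 0, 0], [0, 0, 0]],
    [[5, 0, 0], [0, 0, 0]],
    [[5, 0, 0], [0, 0, 0]],
    [[0, 0, 0], [0, 0, 0]],
  ],
)

```text
clock: 6.6
position: [0.5346, 0.0613, 0.2422]
tcp_rot: [[-0.001, 0.129, 0.992], [0.0, 0.992, -0.129], [-1.0, -0.0, -0.001]]
ft_force: [-0.6, 0.0, 0.3]
opening: 0.0453
```

Emit:
step_arm(
  motion=[
    [[4, 0, 0], [0, 0, 0]],
    [[4, 0, 0], [0, 0, 0]],
    [[4, 0, 0], [0, 0, 0]],
    [[4, 0, 0], [0, 0, 0]],
    [[0, 0, 0], [0, 0, 0]],
    [[0, 0, 0], [0, 0, 0]],
  ],
)

```text
clock: 7.35
position: [0.5352, 0.0613, 0.227]
tcp_rot: [[0.0, 0.129, 0.992], [0.0, 0.992, -0.129], [-1.0, 0.0, 0.0]]
ft_force: [0.2, -0.5, -0.1]
opening: 0.0454
```

```bash
python3 - <<'E'
from h import *
c=save('scene','scene3')
o=ctrl.get_obs();print(o['clock'],o['position'],o['ft_force'],o['ft_torque'])
a=cv2.imread('pics/scene3.png')[150:220,275:345]
a=np.clip(255*(a/255.)**.6,0,255).astype('uint8')
cv2.imwrite('pics/s3d.png',cv2.resize(a,None,fx=8,fy=8,interpolation=cv2.INTER_CUBIC))
E
```

```text
7.4 [0.53520864 0.06130885 0.22704306] [0.06464075 0.57808029 0.58472621] [-0.03288534 -0.00715835 -0.00250085]
```

View pics/s3d.png

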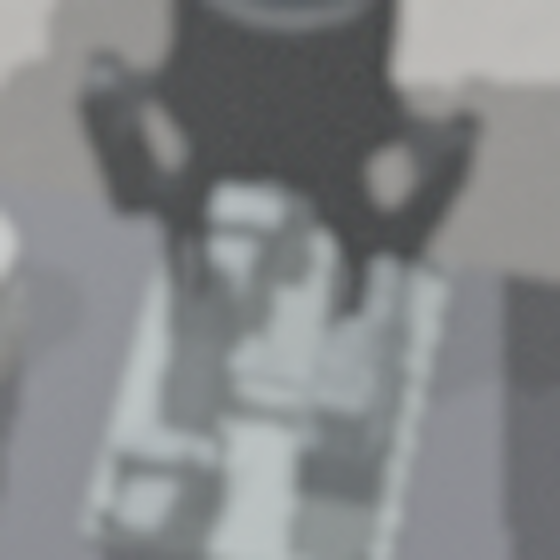

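Emit:
step_arm(
  motion=[
    [[0, 4, 0], [0, 0, 0]],
    [[3, 0, 0], [0, 0, 0]],
    [[3, 0, 0], [0, 0, 0]],
    [[3, 0, 0], [0, 0, 0]],
    [[0, 0, 0], [0, 0, 0]],
    [[0, 0, 0], [0, 0, 0]],
  ],
)

```text
clock: 8.15
position: [0.5356, 0.0653, 0.2179]
tcp_rot: [[0.0, 0.129, 0.992], [0.0, 0.992, -0.129], [-1.0, 0.0, -0.0]]
ft_force: [-0.0, 0.4, -0.3]
opening: 0.0453
```

Emit:
step_arm(
  motion=[
    [[2, 0, 0], [0, 0, 0]],
    [[2, 0, 0], [0, 0, 0]],
    [[0, 0, 0], [0, 0, 0]],
    [[0, 0, 0], [0, 0, 0]],
  ],
)

```text
clock: 8.65
position: [0.5356, 0.0653, 0.2139]
tcp_rot: [[-0.0, 0.129, 0.992], [0.0, 0.992, -0.129], [-1.0, 0.0, -0.0]]
ft_force: [0.3, -1.0, 0.6]
opening: 0.0453
```

```bash
cat > look.py <<'E'
import sys
from h import *
np.set_printoptions(precision=4,suppress=True)
n=sys.argv[1];c=save('scene','scene'+n)
o=ctrl.get_obs();print(o['clock'],o['position'],o['ft_force'],o['ft_torque'],o['opening'])
a=cv2.imread(f'pics/scene{n}.png')[150:220,275:345]
a=np.clip(255*(a/255.)**.6,0,255).astype('uint8')
cv2.imwrite(f'pics/s{n}d.png',cv2.resize(a,None,fx=8,fy=8,interpolation=cv2.INTER_CUBIC))
E
python3 look.py 4
```

```text
8.7 [0.5357 0.0653 0.214 ] [ 0.3531 -0.407   0.4327] [-0.0232 -0.0109  0.0585] 0.04517319033537663
```

View pics/s4d.png

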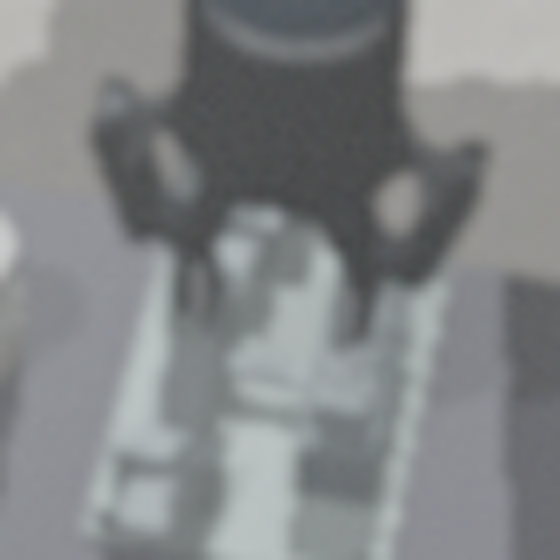

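Emit:
step_arm(
  motion=[
    [[1.5, 0, 0], [0, 0, 0]],
    [[1.5, 0, 0], [0, 0, 0]],
    [[0, 0, 0], [0, 0, 0]],
    [[0, 0, 0], [0, 0, 0]],
  ],
)

```text
clock: 9.2
position: [0.5356, 0.0653, 0.2109]
tcp_rot: [[-0.0, 0.129, 0.992], [0.0, 0.992, -0.129], [-1.0, 0.0, -0.0]]
ft_force: [-0.8, 0.2, 0.4]
opening: 0.0453
```

Emit:
step_arm(
  motion=[
    [[1.5, 0, 0], [0, 0, 0]],
    [[1.5, 0, 0], [0, 0, 0]],
    [[0, 0, 0], [0, 0, 0]],
    [[0, 0, 0], [0, 0, 0]],
  ],
)

```text
clock: 9.7
position: [0.5356, 0.0653, 0.2079]
tcp_rot: [[-0.0, 0.129, 0.992], [0.0, 0.992, -0.129], [-1.0, 0.0, -0.0]]
ft_force: [-1.9, -0.9, -0.8]
opening: 0.0452
```

```bash
python3 look.py 5; python3 look.py 5b
```

```text
9.75 [0.5356 0.0653 0.2079] [0.3706 0.0504 0.115 ] [-0.0144  0.026   0.0233] 0.045312220127489596
9.8 [0.5357 0.0653 0.2079] [ 0.7074  0.2981 -0.0144] [0.0211 0.0153 0.0233] 0.04529857343009924
```

View pics/s5d.png

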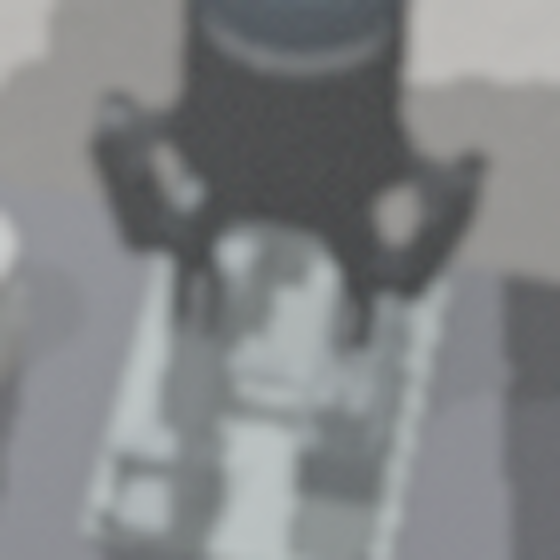

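Emit:
step_arm(
  motion=[
    [[1.5, 0, 0], [0, 0, 0]],
    [[1.5, 0, 0], [0, 0, 0]],
    [[0, 0, 0], [0, 0, 0]],
  ],
)

```text
clock: 10.18
position: [0.5355, 0.0653, 0.2047]
tcp_rot: [[-0.0, 0.129, 0.992], [0.0, 0.992, -0.129], [-1.0, 0.0, -0.0]]
ft_force: [-0.1, 0.1, -0.1]
opening: 0.0453
```

Emit:
step_arm(
  motion=[
    [[1.5, 0, 0], [0, 0, 0]],
    [[1.5, 0, 0], [0, 0, 0]],
    [[0, 0, 0], [0, 0, 0]],
  ],
)

```text
clock: 10.55
position: [0.5355, 0.0653, 0.2017]
tcp_rot: [[-0.0, 0.129, 0.992], [0.0, 0.992, -0.129], [-1.0, 0.0, -0.0]]
ft_force: [-0.4, 0.5, 0.5]
opening: 0.0455
```

```bash
python3 look.py 6
```

```text
10.6 [0.5356 0.0653 0.2018] [-0.2738  1.0306 -0.788 ] [ 0.0349 -0.0176  0.0146] 0.045344639611857016
```

View pics/s6d.png

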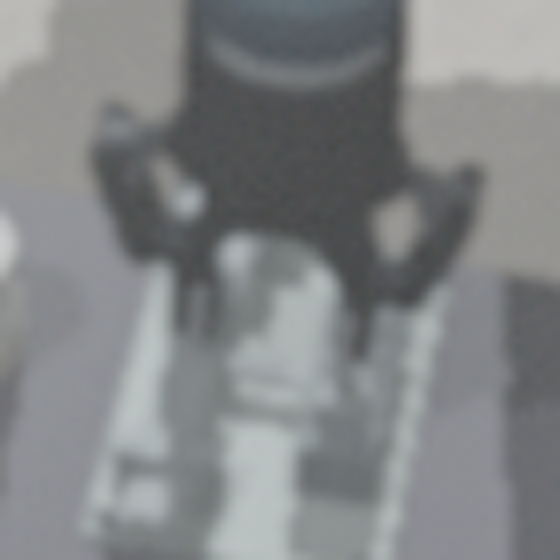

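Emit:
step_arm(
  motion=[
    [[1.5, 0, 0], [0, 0, 0]],
    [[1.5, 0, 0], [0, 0, 0]],
    [[0, 0, 0], [0, 0, 0]],
  ],
)

```text
clock: 10.98
position: [0.5355, 0.0653, 0.1987]
tcp_rot: [[-0.0, 0.129, 0.992], [0.0, 0.992, -0.129], [-1.0, 0.0, -0.0]]
ft_force: [-0.1, 0.2, -0.3]
opening: 0.0454
```

Emit:
step_arm(
  motion=[
    [[1.5, 0, 0], [0, 0, 0]],
    [[1.5, 0, 0], [0, 0, 0]],
    [[0, 0, 0], [0, 0, 0]],
  ],
)

```text
clock: 11.35
position: [0.5355, 0.0652, 0.1957]
tcp_rot: [[-0.0, 0.129, 0.992], [0.0, 0.992, -0.129], [-1.0, 0.0, -0.0]]
ft_force: [-0.2, -0.2, 0.8]
opening: 0.0452
```

```bash
python3 look.py 7
```

```text
11.4 [0.5356 0.0653 0.1958] [ 0.9141  0.0875 -0.0859] [-0.043   0.0214 -0.0156] 0.04532488915231084
```

View pics/s7d.png

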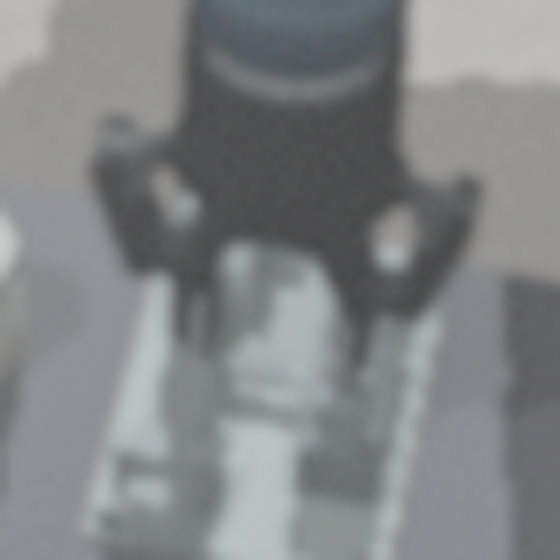

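Emit:
step_arm(
  motion=[
    [[1.5, 0, 0], [0, 0, 0]],
    [[1.5, 0, 0], [0, 0, 0]],
    [[0, 0, 0], [0, 0, 0]],
  ],
)

```text
clock: 11.78
position: [0.5355, 0.0653, 0.1927]
tcp_rot: [[-0.0, 0.129, 0.992], [0.0, 0.992, -0.129], [-1.0, -0.0, -0.0]]
ft_force: [-0.8, 0.1, 0.4]
opening: 0.045
```

```bash
python3 look.py 8
```

```text
11.825 [0.5355 0.0653 0.1928] [0.4953 0.2646 0.1595] [-0.0693 -0.019   0.0214] 0.045264411398965164
```

Emit:
step_arm(
  motion=[
    [[1.5, 0, 0], [0, 0, 0]],
    [[1.5, 0, 0], [0, 0, 0]],
    [[0, 0, 0], [0, 0, 0]],
  ],
)

```text
clock: 12.2
position: [0.5358, 0.0653, 0.1901]
tcp_rot: [[0.0, 0.129, 0.992], [0.0, 0.992, -0.129], [-1.0, 0.0, 0.0]]
ft_force: [-0.4, -0.5, 2.2]
opening: 0.0452
```

```bash
python3 look.py 9; python3 - <<'E'
import cv2,numpy as np
a=cv2.imread('pics/scene9.png')[140:240,240:370]
a=np.clip(255*(a/255.)**.6,0,255).astype('uint8')
cv2.imwrite('pics/s9e.png',cv2.resize(a,None,fx=6,fy=6,interpolation=cv2.INTER_CUBIC))
E
```

```text
12.25 [0.5358 0.0653 0.1901] [ 0.4509 -0.9754  1.4801] [0.0682 0.0987 0.0034] 0.045338294079539085
```

View pics/s9e.png

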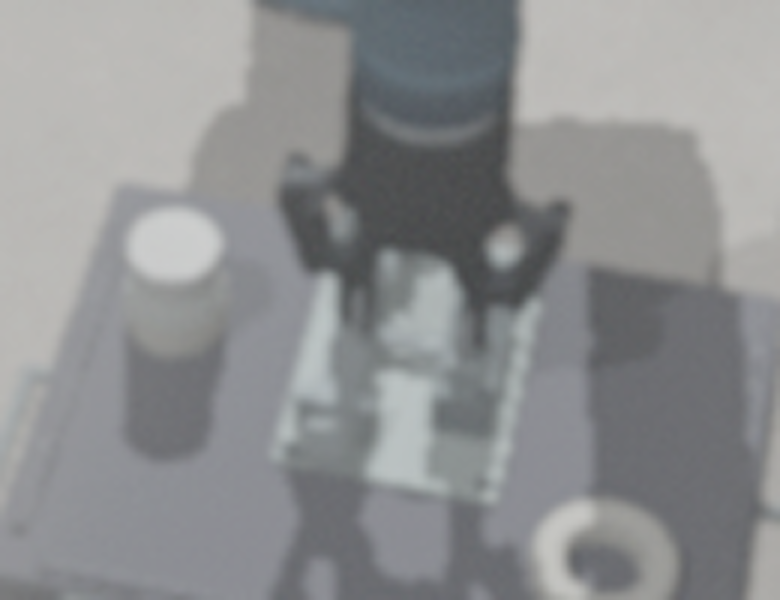

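Emit:
step_arm(
  motion=[
    [[2, 0, 0], [0, 0, 0]],
    [[2, 0, 0], [0, 0, 0]],
    [[1, 0, 0], [0, 0, 0]],
    [[0, 0, 0], [0, 0, 0]],
  ],
)

```text
clock: 12.75
position: [0.5358, 0.0653, 0.1851]
tcp_rot: [[0.0, 0.129, 0.992], [0.0, 0.992, -0.129], [-1.0, 0.0, 0.0]]
ft_force: [-1.9, -0.2, 4.7]
opening: 0.0454
```

Emit:
step_arm(
  motion=[
    [[1.5, 0, 0], [0, 0, 0]],
    [[0, 0, 0], [0, 0, 0]],
  ],
)

```text
clock: 13.0
position: [0.5358, 0.0653, 0.1842]
tcp_rot: [[0.001, 0.129, 0.992], [0.0, 0.992, -0.129], [-1.0, 0.0, 0.001]]
ft_force: [-2.6, 0.3, 8.4]
opening: 0.0454
```

Emit:
step_arm(
  motion=[
    [[0.5, 0, -3], [0, 0, 0]],
    [[0, 0, -3], [0, 0, 0]],
    [[0, 0, -3], [0, 0, 0]],
    [[0, 0, 0], [0, 0, 0]],
  ],
)

```text
clock: 13.5
position: [0.5298, 0.0662, 0.1844]
tcp_rot: [[0.007, 0.13, 0.992], [-0.0, 0.992, -0.13], [-1.0, 0.001, 0.007]]
ft_force: [5.8, -0.8, 5.1]
opening: 0.0455
```

```bash
python3 look.py 10
```

```text
13.55 [0.5298 0.0662 0.1843] [ 5.0359 -1.3976  5.9118] [-0.0107 -0.9465 -0.0509] 0.04549767440983739
```

View pics/s10d.png

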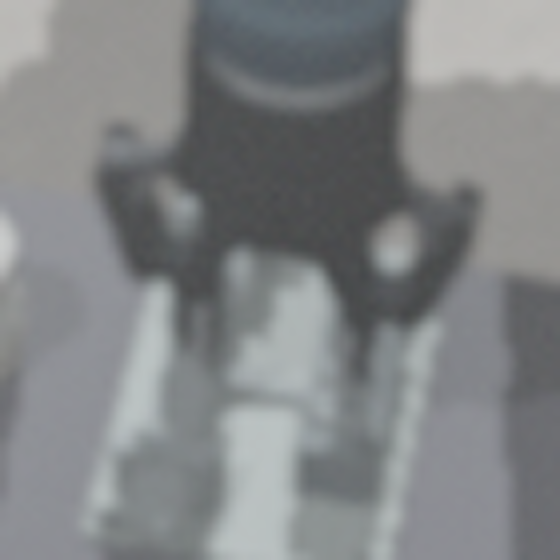

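Emit:
step_arm(
  motion=[
    [[1, 0, 0], [0, 0, 0]],
    [[0, 0, -3], [0, 0, 0]],
    [[0, 0, -3], [0, 0, 0]],
    [[0, 0, 0], [0, 0, 0]],
  ],
)

```text
clock: 14.05
position: [0.5255, 0.0669, 0.1842]
tcp_rot: [[0.01, 0.13, 0.991], [-0.0, 0.992, -0.13], [-1.0, 0.001, 0.01]]
ft_force: [6.2, -1.1, 6.6]
opening: 0.0454
```

```bash
python3 look.py 11
```

```text
14.1 [0.5255 0.0669 0.1842] [ 6.5252 -0.6558  7.352 ] [-0.0229 -1.3275 -0.0834] 0.04511669211543107
```

Emit:
step_arm(
  motion=[
    [[0.5, 0, -3], [0, 0, 0]],
    [[0, 0, -3], [0, 0, 0]],
    [[0, 0, -3], [0, 0, 0]],
    [[0, 0, 0], [0, 0, 0]],
  ],
)

```text
clock: 14.6
position: [0.5171, 0.068, 0.1842]
tcp_rot: [[0.011, 0.13, 0.991], [-0.0, 0.991, -0.13], [-1.0, 0.001, 0.011]]
ft_force: [7.1, -1.5, 9.3]
opening: 0.0455
```

```bash
python3 look.py 12
```

```text
14.65 [0.5171 0.068  0.1842] [ 7.5308 -1.5662  8.3211] [ 0.0064 -1.3665 -0.0904] 0.04552020681863518
```

View pics/s12d.png

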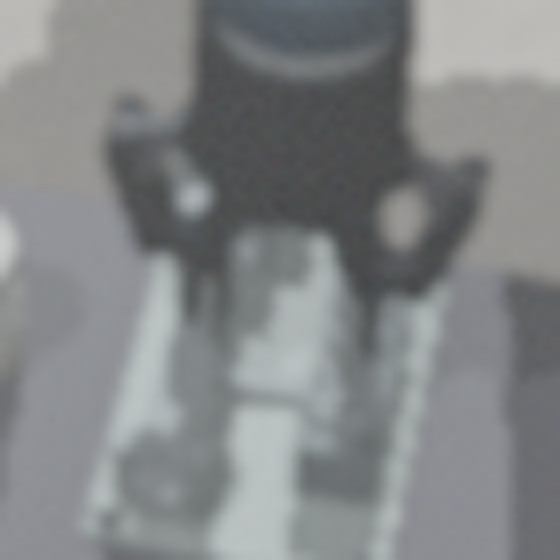

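Emit:
step_arm(
  motion=[
    [[0, 0, -3], [0, 0, 0]],
    [[0, 0, -3], [0, 0, 0]],
    [[0, 0, -3], [0, 0, 0]],
    [[0, 0, 0], [0, 0, 0]],
  ],
)

```text
clock: 15.15
position: [0.5082, 0.0692, 0.1842]
tcp_rot: [[0.011, 0.13, 0.991], [-0.0, 0.992, -0.13], [-1.0, 0.001, 0.011]]
ft_force: [8.2, -1.5, 10.0]
opening: 0.0453
```

Emit:
step_arm(
  motion=[
    [[0, 0, -2], [0, 0, 0]],
    [[0, 0, -2], [0, 0, 0]],
    [[0, 0, 0], [0, 0, 0]],
  ],
)

```text
clock: 15.52
position: [0.5044, 0.0697, 0.1842]
tcp_rot: [[0.011, 0.13, 0.991], [-0.001, 0.991, -0.13], [-1.0, 0.001, 0.011]]
ft_force: [7.5, -1.7, 9.3]
opening: 0.0453
```

Emit:
step_arm(
  motion=[
    [[0, 0, -2], [0, 0, 0]],
    [[0, 0, -2], [0, 0, 0]],
    [[0, 0, 0], [0, 0, 0]],
  ],
)

```text
clock: 15.9
position: [0.5017, 0.07, 0.1843]
tcp_rot: [[0.013, 0.13, 0.991], [-0.001, 0.992, -0.13], [-1.0, 0.001, 0.013]]
ft_force: [10.5, -2.1, 5.3]
opening: 0.0456
```

Emit:
step_arm(
  motion=[
    [[0.7, 0, -2], [0, 0, 0]],
    [[0, 0, -2], [0, 0, 0]],
    [[0, 0, 0], [0, 0, 0]],
  ],
)

```text
clock: 16.27
position: [0.5019, 0.07, 0.1844]
tcp_rot: [[0.021, 0.129, 0.991], [-0.002, 0.992, -0.129], [-1.0, 0.001, 0.021]]
ft_force: [21.0, -2.5, 2.4]
opening: 0.0452
```

Emit:
step_arm(
  motion=[
    [[0.5, 0, -3], [0, 0, 0]],
    [[0, 0, -3], [0, 0, 0]],
    [[0, 0, 0], [0, 0, 0]],
  ],
)

```text
clock: 16.65
position: [0.5021, 0.07, 0.1847]
tcp_rot: [[0.032, 0.129, 0.991], [-0.003, 0.992, -0.129], [-0.999, 0.001, 0.032]]
ft_force: [36.0, -5.3, -8.7]
opening: 0.0452
```

```bash
python3 look.py 13
```

```text
16.7 [0.5021 0.07   0.1847] [35.3519 -5.7454 -7.0666] [-0.6163 -6.3398  0.8162] 0.045269701641394884
```

View pics/s13d.png

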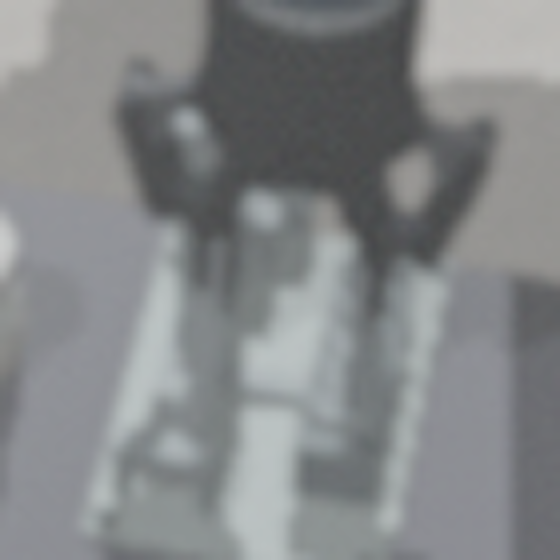

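Emit:
step_arm(
  motion=[
    [[0, 0, 3], [0, 0, 0]],
    [[0, 0, 3], [0, 0, 0]],
    [[-0.5, 0, 3], [0, 0, 0]],
    [[-0.5, 0, 3], [0, 0, 0]],
    [[0, 0, 0], [0, 0, 0]],
  ],
)

```text
clock: 17.32
position: [0.5016, 0.0701, 0.1841]
tcp_rot: [[0.01, 0.13, 0.991], [-0.0, 0.992, -0.13], [-1.0, 0.001, 0.01]]
ft_force: [4.6, -1.6, 11.6]
opening: 0.0451
```

Emit:
step_arm(
  motion=[
    [[0, 0, 2], [0, 0, 0]],
    [[0, 0, 2], [0, 0, 0]],
    [[0, 0, 0], [0, 0, 0]],
  ],
)

```text
clock: 17.7
position: [0.5017, 0.0701, 0.1839]
tcp_rot: [[0.003, 0.129, 0.992], [0.001, 0.992, -0.129], [-1.0, 0.001, 0.003]]
ft_force: [-4.8, -0.4, 18.9]
opening: 0.0451
```

Emit:
step_arm(
  motion=[
    [[-2, 0, 0.5], [0, 0, 0]],
    [[-2, 0, 0.5], [0, 0, 0]],
    [[0, 0, 1], [0, 0, 0]],
    [[-3, 0, 0], [0, 0, 0]],
    [[-4, 0, 0], [0, 0, 0]],
    [[-4, 0, 0], [0, 0, 0]],
    [[-4, 0, 0], [0, 0, 0]],
    [[0, 0, 0], [0, 0, 0]],
  ],
)

```text
clock: 18.7
position: [0.5034, 0.0694, 0.2005]
tcp_rot: [[0.001, 0.13, 0.992], [-0.0, 0.992, -0.13], [-1.0, -0.0, 0.001]]
ft_force: [0.4, -0.7, 0.1]
opening: 0.0454
```

```bash
python3 look.py 14
```

```text
18.75 [0.5032 0.0695 0.2003] [-0.5837 -0.3321 -0.4185] [-0.0428 -0.0398 -0.0322] 0.04519634102152213
```

View pics/s14d.png

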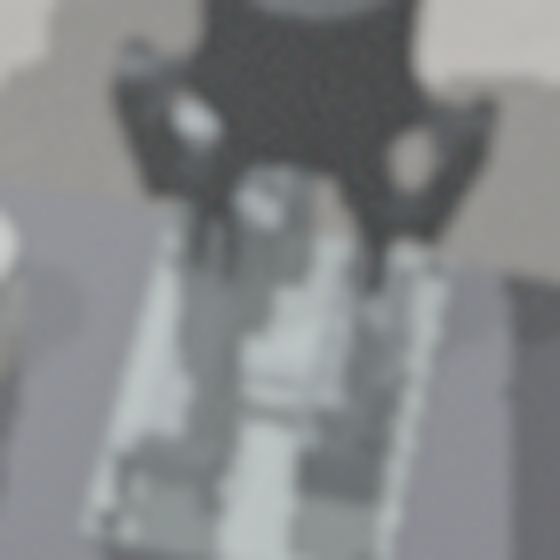

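Emit:
step_arm(
  motion=[
    [[-20, 0, 0], [0, 0, 0]],
    [[-30, 0, 0], [0, 0, 0]],
    [[-30, 0, 0], [0, 0, 0]],
    [[-30, 0, 0], [0, 0, 0]],
    [[0, 40, 0], [0, 0, 0]],
    [[0, 40, 0], [0, 0, 0]],
    [[0, 40, 0], [0, 0, 0]],
    [[0, 40, 0], [0, 0, 0]],
    [[0, 40, 0], [0, 0, 0]],
    [[0, 0, 0], [0, 0, 0]],
    [[0, 0, 0], [0, 0, 0]],
  ],
)

```text
clock: 20.12
position: [0.5287, 0.2674, 0.3099]
tcp_rot: [[-0.0, 0.129, 0.992], [-0.001, 0.992, -0.129], [-1.0, -0.001, -0.0]]
ft_force: [-0.9, 0.1, 0.3]
opening: 0.0449
```

```bash
python3 - <<'E'
from h import *
for n in('scene','top'):
    c=save(n,n+'9')
    for t in['tab','catch_pad','keeper','specimen_jar','tape_roll']:
        r=landmark_of(n,t)[:1]
        z={'tab':.22,'catch_pad':.216,'keeper':.19,'tape_roll':.17,'specimen_jar':.17}[t]
        print(n,t,[(q['confidence'],atz(c,q['location'],z)) for q in r])
o=ctrl.get_obs();print(o['clock'],o['position'],o['ft_force'])
a=cv2.imread('pics/scene9.png');b=cv2.imread('pics/top9.png')
a=np.hstack([cv2.imread(f'pics/scene{k}.png')[155:230,250:345] for k in(0,9)])
b=np.hstack([cv2.imread(f'pics/top{k}.png')[165:265,210:300] for k in(0,9)])
g=lambda a:np.clip(255*(a/255.)**.7,0,255).astype('uint8')
cv2.imwrite('pics/s15.png',cv2.resize(g(a),None,fx=4.2,fy=4.2,interpolation=cv2.INTER_CUBIC))
cv2.imwrite('pics/t15.png',cv2.resize(g(b),None,fx=4.4,fy=4.4,interpolation=cv2.INTER_CUBIC))
E
```

```text
scene tab [(0.85, array([0.47854189, 0.04335868, 0.22      ]))]
scene catch_pad [(0.55, array([0.53058996, 0.09200385, 0.216     ]))]
scene keeper [(0.57, array([0.4356353 , 0.04311313, 0.19      ]))]
scene specimen_jar [(0.68, array([ 0.48798821, -0.05207568,  0.17      ]))]
scene tape_roll [(0.89, array([0.6533952 , 0.16684277, 0.17      ]))]
top tab [(0.88, array([0.4800694 , 0.04104812, 0.22      ]))]
top catch_pad [(0.49, array([0.52439062, 0.09009299, 0.216     ]))]
top keeper [(0.71, array([0.42208076, 0.05254211, 0.19      ]))]
top specimen_jar [(0.62, array([ 0.49806794, -0.05528083,  0.17      ]))]
top tape_roll []
20.725 [0.52882644 0.26776008 0.31027449] [-1.12016322 -0.16705955  0.26252912]
```

View pics/s15.png

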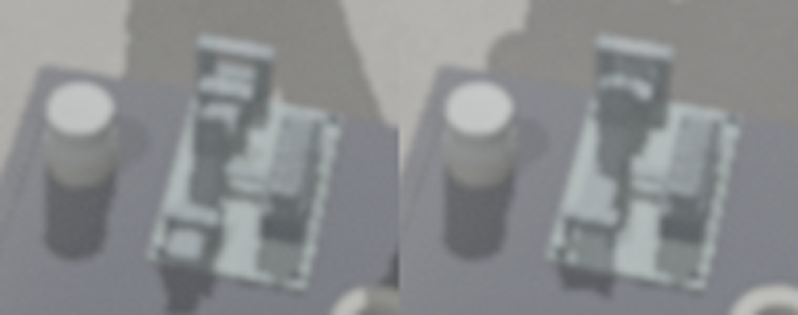

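View pics/t15.png

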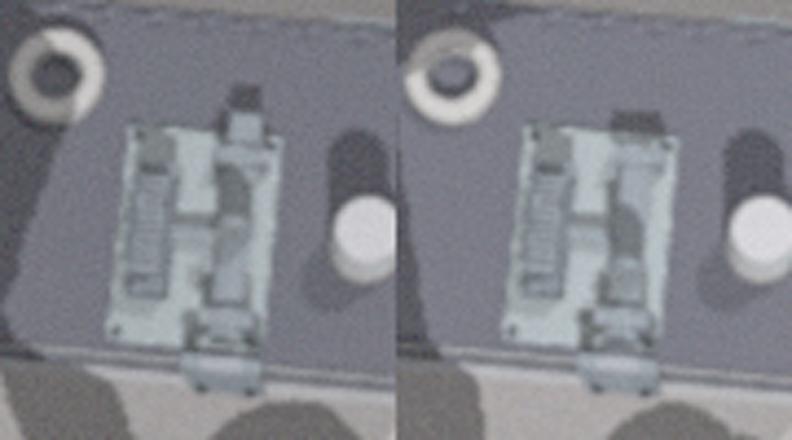

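```bash
python3 - <<'E'
import cv2,numpy as np
A=[cv2.imread(f'pics/scene{k}.png',0).astype(np.float32) for k in(0,9)]
for nm,(r0,r1,c0,c1) in {'bar':(180,200,313,327),'tape':(222,248,326,356),'jar':(172,206,258,280),'lid':(225,255,240,320)}.items():
    t=A[0][r0:r1,c0:c1]; S=4
    T=cv2.resize(t,None,fx=S,fy=S,interpolation=cv2.INTER_CUBIC); I=cv2.resize(A[1][r0-4:r1+4,c0-4:c1+4],None,fx=S,fy=S,interpolation=cv2.INTER_CUBIC)
    m=cv2.matchTemplate(I,T,cv2.TM_CCOEFF_NORMED); _,v,_,p=cv2.minMaxLoc(m); print(nm,v,np.array(p)/S-4)
E
python3 - <<'E'
import sys; sys.path.insert(0,'.')
from workcell import ctrl
print(ctrl.finish_job())
E
```

```text
bar 0.9915301203727722 [0. 0.]
tape 0.7823932766914368 [ 0.25 -0.5 ]
jar 0.993626058101654 [0. 0.]
lid 0.9621921181678772 [0. 0.]
the job is handed in; nothing more can be done
None
```

I shot the bolt fully home, and the catch looks to have sprung up and locked it. The job is handed in with the arm clear. The hand-in gave no verdict. The clock read 20.7 s at my last check, against the 35 s limit.

**What I did:**
- One fingertip pressed the catch down onto its stop, reading about 8 N.
- With the catch held, the other fingertip pushed the tab until it would go no farther. The force then rose to about 36 N with no more movement.
- I eased off the push with the catch still held down, lifted both fingertips away and moved the arm clear. The force on the tool was then back to about zero.

**Last checks:**
- **Bolt:** the tab moved about 31 mm towards the keeper in both cameras, which fits the 30 mm of bolt travel.
- **Catch:** its bar matches the starting picture with no shift, so it is fully up.
- **Lid and jar:** neither shows any shift.
- **Tape roll:** it matched less well (0.78, up to 0.5 pixel), probably because of the arm's changed shadow on it. I saw no movement.
- **Bench items:** I did not compare them one by one. The arm came nowhere near them after its first pass overhead.

**What disagreed:**
- **Fingertip position:** with the fingers half open, the tips met the catch about 25 mm higher than the tool position given for the robot. I found contact by force instead of trusting that height.
- **Force on the catch:** during the final hard push the vertical force reading fell from about 5 N to -9 N, though the tool's height stayed within 0.5 mm. So the catch was probably held down throughout, but the force reading alone does not prove it.

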